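Sort the foreign matter picked out of a coffee sample

ROBOT

A 7-joint arm with a two-finger parallel gripper is mounted at the origin on the work surface. World frame = base frame: x ahead of the robot, y to its left, z up, the work surface at z = 0. Lengths are in m, angles in rad, forces in N, time in s.
With the tool pointing down it reaches from about 0.4 to 0.875 m from the base axis. Payload 19.3 kg.
Tool frame: the origin (TCP) lies midway between the tips of the shut fingers; the grasp point (between the pads) lies 19 mm behind it; x points along the fingers, y is the direction in which the jaws open and shut, and the axes are right-handed (so a half turn about x gives the same grasp; the last joint's range is limited). The gripper opens to 85 mm and grips with 20 to 120 N. Pads are 22 mm wide; open, the fingers measure 114 mm over their backs; the gripper's body (76 mm by 85 mm) begins 54 mm behind the grasp point. The pads swing forward as they close: fully open they stand 13 mm farther back than shut.
Start: joints at [-1.375, 0.521, -0.036, 1.599, 0.021, 1.021, -0.113], TCP at [0.164, 0.603, 0.231] pointing down, gripper open.
Joint ranges: [-2.91, 2.91], [-0.3, 2.13], [-1.5, 1.42], [0.17, 2.43], [-1.26, 4.41], [0.16, 1.93], [-2.52, 2.52]. Speed limits (rad/s): [1.89, 1.89, 2.39, 2.39, 3.01, 3.01, 3.01].

INTERFACE

Orientations are given as [roll, pitch, yaw] about the fixed x, y, z axes, in that order (R = Rz(yaw) Ry(pitch) Rx(roll)).
In Python, from workcell import bot gives the robot as it stands. The module is installed in compiled form; this text tells all that it offers.
- The arm moves only by the tool servo_tool, never from a script. Its argument "targets" is a list of rows, each an object of numbers: "x", "y", "z": the shift along the tool's x, y, z as a fraction of full scale; "wx", "wy", "wz": the turn, a rotation vector about the tool's x, y, z as a fraction of full scale. A call has 1 to 12 rows; each row is the pose to reach, as a shift and turn from the pose measured when the call began, along the tool's axes at that moment, turning the shorter way round; what a row does not reach only later rows make up. Full scale, the value 1, is 40 cm for a shift and 360 degrees for a turn. A row lasts 1/8 s, in which the tool goes at most 62.5 mm and 10.7 degrees, less where a joint would pass 70% of its speed; a pose out of reach is approached as far as the arm can. A call with a number of a shift or a turn outside -1 to 1 is refused whole. A call with a gripper value outside its range is refused whole. "grip" is the gripper command: -1 is shut, 1 is fully open, values between are in proportion, set as the call begins (left out, the last holds). The fingers move at their own pace and stop on an object; "squeeze" is the grip in N (left out, the last holds). Time passes only in rows, so rows that repeat a pose let the fingers close. It gives the time, the measured TCP pose, the force and the opening at its end, in the units of the state.
- bot.observe(): the state, without advancing time (a new reading comes with each control period).
- bot.grab_frame(name): name is "scene" or "top"; returns (picture, depth): 400x640x3 uint8, red, green, blue; 400x640 float32, m along the optical axis (not along the pixel's ray), 0 where there is no reading.
- bot.get_calibration(name): a dict with "intrinsics" (3x3 intrinsics, pixels), "R" (3x3) and "t" (3): a world point X has camera coordinates R X + t. Camera axes: x right, y down, z forward; pixel columns grow to the right and rows downward; lengths in m; the calibration is good to about 2 mm. A picture is of the moment at which its call begins. get_calibration takes no time and is no camera call.
- bot.job_done(): hands the job in, once; it reports no verdict.
Trained networks look in the newest picture that a camera, given by its name, has taken for a name from the list of things; names that differ only in an ending like _2 or _b are one class to them, and where a whole thing is asked for, a point or a joint stands for the part that bears it (a point fixed in the world has none). Each returns a list of dicts, best first, with "confidence" (0 to 1); they miss things now and then, are a little off and sometimes report something else, mostly with a low value. They report only what shows in the picture. A call takes as long as a camera call. They do not tell look-alikes from the thing itself.
- bot.trace(camera, target): "mask" (400x640 bool, what is visible of it) and "pixel" ([column, row] in pixels, amid what is visible of it).
The state is a dict: "clock": time; "qpos": joint angles; "qd": joint speeds; "joint_efforts": joint torques, N m; "position": TCP position; "tool_rot": TCP orientation; "force": force on the tool from outside, world axes, zero at the start; "moment": the same for the moment, N m; "grip_width": finger opening in m.
Only numpy, scipy, OpenCV 4.12 (cv2) and the standard library are available. Lean on these libraries where they do the work, as an engineer would, in place of code of your own. Each camera call takes 0.05 s, during which the arm holds its last target. There are 200 camera calls.

TASK

Sort the five pieces of foreign matter picked out of the green coffee into the three white trays by kind: both loose stones into the tray that already holds a stone, the twig into the tray that holds a twig, the bolt and the big nut into the tray that holds a nut. Each piece should end up lying down on its tray's floor, not on the rim and not on top of another piece. Do not shift or tip the sample jar with the black lid.

Things in the scene. Friction and masses are not known exactly. Their poses are not given: they have to be found in the camera images.
- stone_large_c (a point): centre of the large loose stone: irregular grey pebble, 40 mm long (its x) x 33 mm wide (its y) x 26 mm high, lying flat on the bench, z up; this point is 13 mm above its underside. About 50 g.
- stone_small_c (a point): centre of the small loose stone: irregular grey pebble, 28 mm long (its x) x 25 mm wide (its y) x 19 mm high, lying flat; this point is 9.5 mm above its underside. About 20 g.
- twig_c (a point): middle of the loose twig, 6.5 mm above its underside: brown stick 84 mm long (its x), 13 mm thick, lying flat. The middle 30 mm is straight, both ends bend 7 mm towards +y and a stub reaches 16 mm to +y, 14 to 30 mm from the middle on the +x side. About 12 g; grip across y here.
- bolt_c (a point): point on the shank axis of the loose steel hex bolt, near its balance point, 9 mm above what it lies on. Lies on its side, x from head to shank end (this frame is level, z up; the shank slopes 0.06 rad down to +x). Shank 14 mm thick, ending 33 mm to +x; head 21 mm across flats, 22 to 31 mm to -x. About 100 g; grip the shank across y here.
- nut_c (a point): centre of the large loose steel hex nut lying flat: 30 mm across flats, 16 mm high, 20 mm hole; two flats face +y and -y, the others every 60 degrees. This point is 8 mm above its underside. About 65 g.
- tray_stone: the tray for stones. Fixed white open tray, outside 180 (its x) x 110 (y) x 20 mm high, walls and floor 3 mm, a 6 mm lip outside the rim; origin at the centre of its underside, z up. One stone (34 x 29 x 21 mm high), already sorted, lies loose in it in the +x end, its centre about 64 mm from the tray's centre; the rest of the tray, x from -87 to +45 mm, is free.
- tray_wood: the tray for wood. Fixed white open tray, outside 180 (its x) x 110 (y) x 20 mm high, walls and floor 3 mm, a 6 mm lip outside the rim; origin at the centre of its underside, z up. One twig (74 mm long, 11 mm thick), already sorted, lies loose across its +x end, about 66 mm from the tray's centre and parallel to its y axis; the rest of the tray, x from -87 to +50 mm, is free.
- tray_metal: the tray for metal. Fixed white open tray, outside 180 (its x) x 110 (y) x 20 mm high, walls and floor 3 mm, a 6 mm lip outside the rim; origin at the centre of its underside, z up. One smaller hex nut (24 mm across flats, 13 mm high), already sorted, lies loose in its +x end, about 65 mm from the tray's centre; the rest of the tray, x from -87 to +48 mm, is free.
- jar_c (a point): centre of the sample jar, to be left where it stands: upright round jar full of beans with a black lid, 55 mm diameter, 72 mm high, loose; this point is 36 mm above its underside. (A round magnifier with a black top, 42 mm diameter, 47 mm high, stands among the pieces too and is not to be sorted.)
Not all that is in view belongs to the job. Leave any orange look-alike of the part that bears bolt_c alone.

How it is judged:
At the end, for the whole second after the job is handed in: Both stones lie in the tray for stones, the twig in that for wood, the bolt and large nut in that for metal: centres inside the walls (85 mm along, 50 mm across) and at most 21 (large stone), 18 (small), 13.5 (twig), 16 (bolt), 14.5 (nut) mm above the tray's underside; all at rest (x of stone_large_c in the frame of tray_stone between -0.085 and 0.085 m and y of stone_large_c in the frame of tray_stone between -0.05 and 0.05 m and z of stone_large_c in the frame of tray_stone below 0.021 m and linear speed of each of stone_large, stone_small, twig, bolt, nut below 0.02 m/s and x of stone_small_c in the frame of tray_stone between -0.085 and 0.085 m and y of stone_small_c in the frame of tray_stone between -0.05 and 0.05 m and z of stone_small_c in the frame of tray_stone below 0.018 m and x of twig_c in the frame of tray_wood between -0.085 and 0.085 m and y of twig_c in the frame of tray_wood between -0.05 and 0.05 m and z of twig_c in the frame of tray_wood below 0.0135 m and x of bolt_c in the frame of tray_metal between -0.085 and 0.085 m and y of bolt_c in the frame of tray_metal between -0.05 and 0.05 m and z of bolt_c in the frame of tray_metal below 0.016 m and x of nut_c in the frame of tray_metal between -0.085 and 0.085 m and y of nut_c in the frame of tray_metal between -0.05 and 0.05 m and z of nut_c in the frame of tray_metal below 0.0145 m); the robot touches nothing.
It fails at once if the sample jar is shifted by more than 25 mm or tipped by more than 0.3 rad (distance of jar_c from where it was at the start of the episode above 0.025 m or angle between jar_c's own z axis and vertical above 0.3 rad).
It also fails if it takes over 136 s, if anything falls off the work surface, if the arm or the gripper's body presses on something with over 40 N, if the wrist force passes 120 N, or if a joint passes its speed limit or range.

## Working session

There is one attempt and no reset: what is moved stays moved. The work goes in short steps, Python scripts to look and compute and a tool call to move; the robot and the scene stay as the last step left them, time stands still between calls to the robot, and variables do not carry over. Pictures are saved under pics/ and viewed, on a budget of 14 in all, crops included, one or two more only if the job needs it, and the job is handed in when it is done.

Besides the shell and the picture viewer there is one more tool, called after ">>>" by a JSON object that holds its "name" and its "arguments", one argument or row to a line. servo_tool: Moves the arm, as the interface text tells. Shift numbers are shares of 40 cm and turn numbers shares of 360 degrees, none past 1 either way. Its arguments: {"type":"object","properties":{"targets":{"type":"array"},"grip":{"type":"number"},"squeeze":{"type":"number"}},"required":["targets"]}

```bash
mkdir -p pics; cat > h.py <<'E'
import numpy as np, cv2
from workcell import bot
def pts(cam,depth,mask):
    c=bot.get_calibration(cam);K=np.array(c["intrinsics"]);R=np.array(c["R"]);t=np.array(c["t"])
    v,u=np.nonzero(mask&(depth>0));d=depth[v,u]
    P=np.linalg.solve(K,np.vstack([u*d,v*d,d]))
    return (R.T@(P-t[:,None])).T
E
python3 - <<'E'
from h import *
print(bot.observe())
for n in("scene","top"):
    p,d=bot.grab_frame(n);cv2.imwrite(f"pics/{n}0.png",p[:,:,::-1])
    c=bot.get_calibration(n);print(n,-np.array(c["R"]).T@c["t"])
    np.savez(n+"0.npz",p=p,d=d)
E
```

```text
{'clock': 0.0, 'qpos': array([-1.37524291,  0.52198934, -0.03633589,  1.60002157,  0.02123247,
        1.02108277, -0.11277282]), 'qd': array([-2.06968590e-03,  3.80217946e-04, -6.20769553e-04, -1.71042857e-03,
       -5.57904567e-05,  1.38471396e-03,  1.29677044e-03]), 'joint_efforts': array([ 5.74516325e-04, -9.27101827e+01,  1.98022529e+00, -3.69934559e+01,
        1.78999890e-02,  8.21541500e-03,  8.35019648e-06]), 'position': array([0.16409837, 0.60272087, 0.23073616]), 'tool_rot': array([-1.47834022,  1.5696812 , -1.74405184]), 'force': array([-0.05389622, -0.3038865 ,  0.33299517]), 'moment': array([0.0085551 , 0.02688312, 0.01225282]), 'grip_width': 0.08542115798746239}
scene [1.08471809 0.00612284 0.8412825 ]
top [0.39658357 0.00593666 1.07227501]
```

View pics/top0.png

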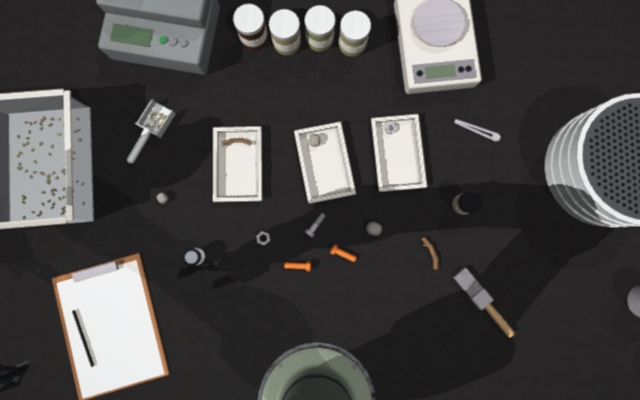

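View pics/scene0.png

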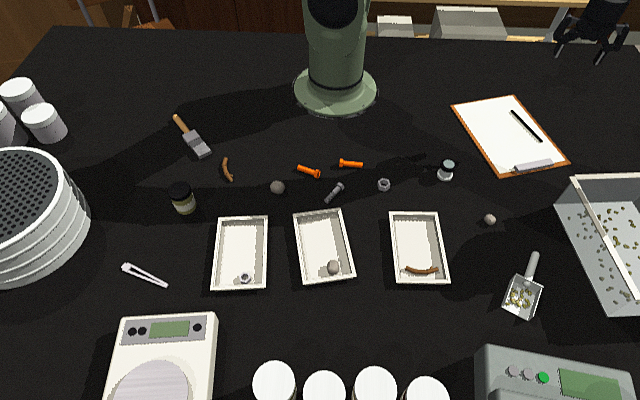

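```bash
python3 - <<'E'
from h import *
for n in("top","scene"):
    D=np.load(n+"0.npz")["d"]
    for k in "stone_large_c stone_small_c twig_c bolt_c nut_c tray_stone tray_wood tray_metal jar_c".split():
        for r in bot.trace(n,k)[:4]:
            P=pts(n,D,r["mask"])
            if len(P)<5: continue
            (c,s,a)=cv2.minAreaRect((P[:,:2]*1000).astype(np.float32))
            b=cv2.boxPoints((c,s,a)); e0,e1=b[1]-b[0],b[2]-b[1]; L=e0 if np.linalg.norm(e0)>np.linalg.norm(e1) else e1
            print(n,k,round(r["confidence"],2),np.round(r["pixel"]),"c",np.round(c),"s",np.round(s),"long",round(np.degrees(np.arctan2(L[1],L[0])))%180,"z",np.round(np.percentile(P[:,2]*1000,[5,50,98])),"med",np.round(np.median(P[:,:2],0)*1000))
E
```

```text
top stone_large_c 0.52 [371. 230.] c [ 433. -140.] s [42. 31.] long 78 z [12. 24. 29.] med [ 432. -138.]
top stone_small_c 0.43 [162. 199.] c [504. 402.] s [23. 22.] long 37 z [13. 17. 21.] med [502. 401.]
top twig_c 0.57 [432. 252.] c [ 375. -286.] s [81. 20.] long 21 z [ 6. 11. 15.] med [ 376. -289.]
top bolt_c 0.68 [341. 254.] c [367. -61.] s [64. 21.] long 61 z [10. 15. 24.] med [370. -59.]
top bolt_c 0.59 [297. 270.] c [335.  54.] s [20. 61.] long 93 z [ 9. 15. 23.] med [337.  49.]
top bolt_c 0.49 [313. 225.] c [441.   9.] s [20. 62.] long 141 z [10. 15. 24.] med [440.  13.]
top nut_c 0.63 [267. 240.] c [405. 142.] s [29. 26.] long 58 z [ 3. 15. 18.] med [402. 140.]
top tray_stone 0.92 [324. 163.] c [602. -11.] s [192. 124.] long 12 z [-0.  4. 23.] med [600. -13.]
top tray_wood 0.68 [237. 167.] c [597. 214.] s [198. 122.] long 2 z [-0.  4. 22.] med [592. 217.]
top tray_metal 0.81 [399. 150.] c [ 636. -205.] s [200. 131.] long 6 z [-0.  4. 22.] med [ 632. -205.]
top tray_metal 0.72 [314. 222.] c [442.   9.] s [20. 62.] long 142 z [ 9. 15. 23.] med [442.  10.]
top jar_c 0.8 [468. 
[... 871 characters left out ...]
ene nut_c 0.2 [184. 198.] c [ 473. -379.] s [116.  57.] long 17 z [ 4. 63. 74.] med [ 514. -361.]
scene tray_stone 0.85 [323. 246.] c [592. -10.] s [211. 127.] long 12 z [ 1.  4. 22.] med [599. -12.]
scene tray_stone 0.35 [488. 221.] c [503. 403.] s [26. 25.] long 38 z [ 3. 16. 21.] med [507. 400.]
scene tray_wood 0.7 [417. 245.] c [584. 213.] s [213. 122.] long 2 z [ 1.  4. 22.] med [590. 218.]
scene tray_metal 0.73 [238. 255.] c [ 631. -205.] s [195. 128.] long 6 z [ 1.  4. 22.] med [ 629. -208.]
scene jar_c 0.79 [182. 196.] c [ 471. -382.] s [122.  53.] long 25 z [ 9. 66. 75.] med [ 514. -362.]
scene jar_c 0.52 [419. 246.] c [593. 217.] s [195. 130.] long 2 z [ 1.  4. 22.] med [591. 217.]
```

The top view has trays of wood (237,163), stone (325,162) and metal (399,153). The loose pieces are the small stone (162,198), nut (263,239), large stone (374,229) and twig (431,252). The jar is at (466,203) and the magnifier at (193,256).

There are three bolt candidates: steel (316,225), orange (343,254) and orange (297,266). Only the grey one fits "steel", so I'll confirm it in a crop.

```bash
python3 - <<'E'
from h import *
p=np.load("top0.npz")["p"];c=p[205:285,240:450,::-1]
c=cv2.resize(c,None,fx=3.8,fy=3.8,interpolation=cv2.INTER_CUBIC);cv2.imwrite("pics/c1.png",np.clip(c*1.6,0,255).astype(np.uint8))
from scipy.spatial.transform import Rotation as Rn
print(Rn.from_euler("xyz",bot.observe()["tool_rot"]).as_matrix().round(3))
# height map peaks: bolt width profile along axis (head end)
D=np.load("top0.npz")["d"];m=np.zeros((400,640),bool);m[205:243,300:332]=1
P=pts("top",D,m)*1000;P=P[(P[:,2]>6)]
c=P[:,:2].mean(0);u,s,vt=np.linalg.svd(P[:,:2]-c);a=vt[0];t=(P[:,:2]-c)@a;w=(P[:,:2]-c)@vt[1]
print(c,a,np.degrees(np.arctan2(a[1],a[0])))
for lo in range(-40,40,8):
    k=(t>=lo)&(t<lo+8)
    if k.any(): print(lo,k.sum(),np.ptp(w[k]).round(1),P[k,2].max().round(1),w[k].mean().round(1))
E
```

```text
[[-0.     0.263  0.965]
 [-0.     0.965 -0.263]
 [-1.    -0.    -0.   ]]
[439.88191849  11.48380915] [-0.81824713  0.57486662] 144.90970792380952
-40 7 12.9 14.2 -0.4
-32 16 12.8 17.1 0.4
-24 18 13.5 17.0 0.1
-16 18 13.2 18.7 -0.1
-8 17 13.7 19.0 -0.1
0 17 12.8 18.2 -0.1
8 18 13.3 20.3 -0.1
16 25 23.4 24.4 0.0
24 19 23.4 24.1 -0.1
```

View pics/c1.png

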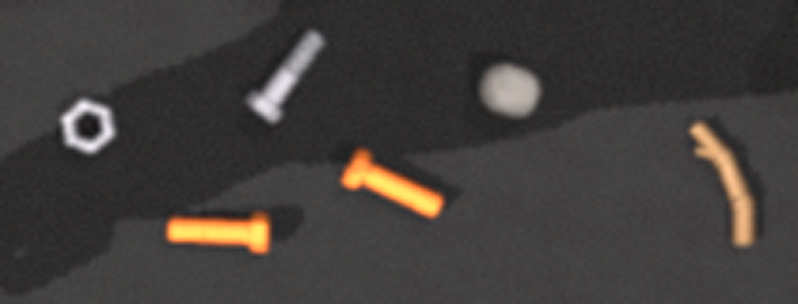

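The crop shows the steel bolt at top pixel (316,224). Its head is at the lower left and the shank end at the upper right, and the two others are plainly orange. The twig's stub is on its upper-left side.

Next come the refined angles for nut, twig and large stone, plus a helper to convert world waypoints into rows.

```bash
cat >> h.py <<'E'
from scipy.spatial.transform import Rotation as Rn
def plan(wps):
    """wps: (x,y,z mm, psi deg = world direction of jaw axis, mod 180)"""
    s=bot.observe();R=Rn.from_euler("xyz",s["tool_rot"]);M=R.as_matrix()
    print("t",round(s["clock"],2),"at",np.round(s["position"]*1000,1),"psi",np.degrees(np.arctan2(M[1,1],M[0,1])).round(1),"w",round(s["grip_width"]*1000,1),"F",np.round(s["force"],1))
    for x,y,z,p in wps:
        d=M.T@(np.array([x,y,z])/1000-s["position"])/.4;c,q=np.cos(np.radians(p)),np.sin(np.radians(p))
        G=np.array([[0,c,q],[0,q,-c],[-1,0,0]]);w=(R.inv()*Rn.from_matrix(G)).as_rotvec()/(2*np.pi)
        print((x,y,z,p),"xyz",d.round(4),"w",w.round(4))
E
python3 - <<'E'
from h import *
f=np.load("top0.npz");D=f["d"];g=f["p"].max(2)
cal=bot.get_calibration("top");K,R,t=[np.array(cal[k]) for k in("intrinsics","R","t")]
def toplane(px,h):
    C=-R.T@t;r=(R.T@np.linalg.solve(K,np.c_[px,np.ones(len(px))].T)).T
    return (C+r*((h-C[2])/r[:,2])[:,None])[:,:2]*1000
for n,(u0,u1,v0,v1),h in(("nut",(250,277,226,252),.016),("large",(360,390,215,243),.013),("twig",(415,445,228,275),.0065),("small",(148,176,186,211),.0095)):
    c=cv2.resize(g[v0:v1,u0:u1],None,fx=8,fy=8,interpolation=cv2.INTER_CUBIC)
    T,b=cv2.threshold(c,0,255,cv2.THRESH_OTSU)
    k=max(cv2.findContours(b,cv2.RETR_EXTERNAL,cv2.CHAIN_APPROX_NONE)[0],key=len)[:,0,:]
    W=toplane((k+.5)/8-.5+[u0,v0],h)
    a=np.radians(np.arange(0,180,10));w=[np.ptp(W@[np.cos(x),np.sin(x)]) for x in a]
    m=cv2.moments(W.astype(np.float32)[:,None]);print(n,"cen",round(m["m10"]/m["m00"]),round(m["m01"]/m["m00"]),"box",cv2.minAreaRect(W.astype(np.float32)));print(np.round(w))
    if n=="twig": print(W[::12].round())
plan([(502,402,160,75),(502,402,60,75)])
E
```

```text
nut cen 405 142 box ((405.159423828125, 142.27587890625), (33.36963653564453, 36.076576232910156), 42.99866485595703)
[36. 36. 36. 35. 34. 35. 36. 37. 37. 36. 34. 35. 36. 36. 36. 35. 33. 34.]
large cen 434 -140 box ((433.7540283203125, -140.26608276367188), (37.373321533203125, 31.578081130981445), 73.54994201660156)
[33. 35. 36. 37. 37. 38. 38. 37. 38. 38. 38. 37. 37. 36. 35. 33. 32. 32.]
twig cen 375 -287 box ((374.50177001953125, -286.1522521972656), (86.96952819824219, 21.44771385192871), 23.067665100097656)
[81. 85. 87. 86. 84. 79. 72. 63. 53. 41. 32. 24. 28. 36. 47. 58. 68. 75.]
[[ 414. -268.]
 [ 411. -264.]
 [ 407. -263.]
 [ 404. -266.]
 [ 400. -269.]
 [ 397. -267.]
 [ 393. -267.]
 [ 391. -271.]
 [ 390. -275.]
 [ 387. -278.]
 [ 384. -281.]
 [ 380. -282.]
 [ 376. -284.]
 [ 372. -285.]
 [ 368. -287.]
 [ 365. -288.]
 [ 361. -290.]
 [ 357. -291.]
 [ 353. -291.]
 [ 350. -291.]
 [ 346. -291.]
 [ 342. -291.]
 [ 338. -291.]
 [ 334. -292.]
 [ 333. -295.]
 [ 333. -299.]
 [ 336. -303.]
 [ 339. -303.]
 [ 343. -303.]
 [ 347. -303.]
 [ 351. -303.]
 [ 354. -304.]
 [ 358. -303.]
 [ 362. -303.]
 [ 366. -301.]
 [ 370. -299.]
 [ 373. -298.]
 [ 377. -296.]
 [ 381. -295.]
 [ 385. -293.]
 [ 388. -292.]
 [ 392. -290.]
 [ 396. -287.]
 [ 399. -283.]
 [ 403. -280.]
 [ 407. -277.]
 [ 411. -274.]
 [ 414. -270.]]
small cen 504 406 box ((504.02569580078125, 406.07879638671875), (27.30823516845703, 23.37284278869629), 46.790382385253906)
[27. 28. 28. 28. 28. 27. 28. 28. 28. 27. 26. 25. 24. 23. 24. 24. 25. 27.]
t 1.0 at [164.2 603.  231.3] psi 74.8 w 85.6 F [-0.   0.6 -0.8]
(502, 402, 160, 75) xyz [ 0.1782 -0.263   0.9469] w [-0.0007 -0.      0.    ]
(502, 402, 60, 75) xyz [ 0.4282 -0.263   0.9469] w [-0.0007 -0.      0.    ]
```

```bash
python3 -c "
from h import *
plan([(504,403,160,120),(504,403,60,120)])"
```

```text
t 1.0 at [164.2 603.  231.3] psi 74.8 w 85.6 F [-0.   0.6 -0.8]
(504, 403, 160, 120) xyz [ 0.1782 -0.2593  0.9511] w [-0.1257 -0.      0.    ]
(504, 403, 60, 120) xyz [ 0.4282 -0.2593  0.9511] w [-0.1257 -0.      0.    ]
```

>>> {"name": "servo_tool", "arguments": {
  "targets": [
    {"x": 0.178,"y": -0.26,"z": 0.951,"wx": -0.126},
    {"x": 0.178,"y": -0.26,"z": 0.951,"wx": -0.126},
    {"x": 0.178,"y": -0.26,"z": 0.951,"wx": -0.126},
    {"x": 0.178,"y": -0.26,"z": 0.951,"wx": -0.126},
    {"x": 0.178,"y": -0.26,"z": 0.951,"wx": -0.126},
    {"x": 0.178,"y": -0.26,"z": 0.951,"wx": -0.126},
    {"x": 0.178,"y": -0.26,"z": 0.951,"wx": -0.126},
    {"x": 0.178,"y": -0.26,"z": 0.951,"wx": -0.126},
    {"x": 0.428,"y": -0.26,"z": 0.951,"wx": -0.126},
    {"x": 0.428,"y": -0.26,"z": 0.951,"wx": -0.126},
    {"x": 0.428,"y": -0.26,"z": 0.951,"wx": -0.126},
    {"x": 0.428,"y": -0.26,"z": 0.951,"wx": -0.126}
  ],
  "grip": 0.4,
  "squeeze": 40
}}

```text
$.targets[0]: bad value
```

```bash
python3 - <<'E'
from h import *
p,d=bot.grab_frame("scene");c=cv2.resize(p[140:270,400:600,::-1],None,fx=4,fy=4,interpolation=cv2.INTER_CUBIC);cv2.imwrite("pics/c2.png",c)
plan([(504,403,4,120)])
E
```

```text
t 1.05 at [164.1 603.  231.3] psi 74.8 w 85.3 F [-0.1 -0.2  0. ]
(504, 403, 4, 120) xyz [ 0.5682 -0.2594  0.9512] w [-0.1256 -0.      0.    ]
```

View pics/c2.png

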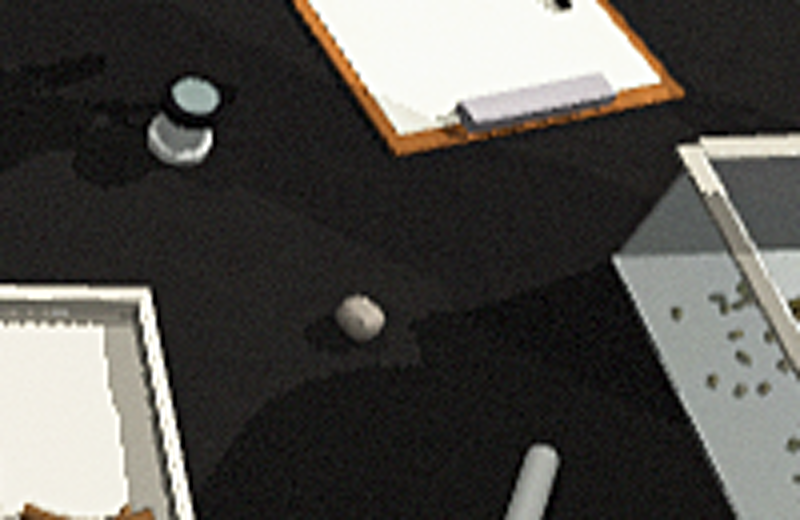

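The call was refused and the arm didn't move. The crop shows the small stone untouched at crop pixel (360,318). I'll retry with all six keys in each row.

>>> {"name": "servo_tool", "arguments": {
  "targets": [
    {"x": 0.178,"y": -0.26,"z": 0.951,"wx": -0.126,"wy": 0,"wz": 0},
    {"x": 0.178,"y": -0.26,"z": 0.951,"wx": -0.126,"wy": 0,"wz": 0},
    {"x": 0.178,"y": -0.26,"z": 0.951,"wx": -0.126,"wy": 0,"wz": 0},
    {"x": 0.178,"y": -0.26,"z": 0.951,"wx": -0.126,"wy": 0,"wz": 0},
    {"x": 0.178,"y": -0.26,"z": 0.951,"wx": -0.126,"wy": 0,"wz": 0},
    {"x": 0.178,"y": -0.26,"z": 0.951,"wx": -0.126,"wy": 0,"wz": 0},
    {"x": 0.178,"y": -0.26,"z": 0.951,"wx": -0.126,"wy": 0,"wz": 0},
    {"x": 0.178,"y": -0.26,"z": 0.951,"wx": -0.126,"wy": 0,"wz": 0},
    {"x": 0.428,"y": -0.26,"z": 0.951,"wx": -0.126,"wy": 0,"wz": 0},
    {"x": 0.428,"y": -0.26,"z": 0.951,"wx": -0.126,"wy": 0,"wz": 0},
    {"x": 0.428,"y": -0.26,"z": 0.951,"wx": -0.126,"wy": 0,"wz": 0},
    {"x": 0.428,"y": -0.26,"z": 0.951,"wx": -0.126,"wy": 0,"wz": 0}
  ],
  "grip": 0.4,
  "squeeze": 40
}}

```text
clock: 2.55
position: [0.5041, 0.4038, 0.0619]
tool_rot: [0.309, 1.569, 0.836]
force: [-0.6, 0.3, 0.8]
grip_width: 0.0598
```

```bash
python3 - <<'E'
from h import *
p,d=bot.grab_frame("scene");c=cv2.resize(p[140:270,400:600,::-1],None,fx=4,fy=4,interpolation=cv2.INTER_CUBIC);cv2.imwrite("pics/c3.png",c)
plan([(504,403,4,120)])
E
```

```text
t 2.6 at [504.4 403.9  62.2] psi 120.2 w 60.0 F [0.5 0.  0.5]
(504, 403, 4, 120) xyz [ 0.1455 -0.0015 -0.0024] w [ 0.0004  0.0004 -0.0001]
```

View pics/c3.png

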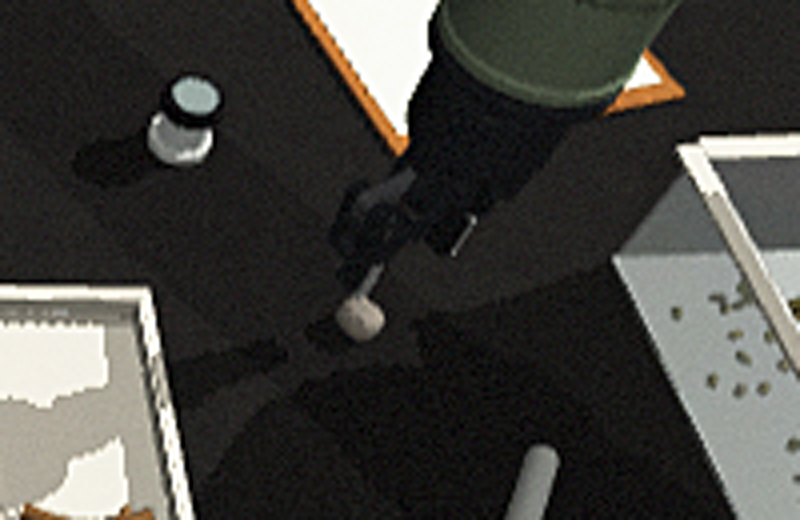

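The gripper hangs over the stone at crop pixel (360,318), with the jaws straddling it as planned. Now to go down.

>>> {"name": "servo_tool", "arguments": {
  "targets": [
    {"x": 0.07,"y": 0,"z": 0,"wx": 0,"wy": 0,"wz": 0},
    {"x": 0.12,"y": -0.002,"z": -0.002,"wx": 0,"wy": 0,"wz": 0},
    {"x": 0.145,"y": -0.002,"z": -0.002,"wx": 0,"wy": 0,"wz": 0},
    {"x": 0.145,"y": -0.002,"z": -0.002,"wx": 0,"wy": 0,"wz": 0},
    {"x": 0.145,"y": -0.002,"z": -0.002,"wx": 0,"wy": 0,"wz": 0}
  ]
}}

```text
clock: 3.22
position: [0.5046, 0.4032, 0.0049]
tool_rot: [0.247, 1.567, 0.774]
force: [0.3, 0.2, 0.4]
grip_width: 0.06
```

>>> {"name": "servo_tool", "arguments": {
  "targets": [
    {"x": 0,"y": 0,"z": 0,"wx": 0,"wy": 0,"wz": 0},
    {"x": 0,"y": 0,"z": 0,"wx": 0,"wy": 0,"wz": 0},
    {"x": 0,"y": 0,"z": 0,"wx": 0,"wy": 0,"wz": 0},
    {"x": 0,"y": 0,"z": 0,"wx": 0,"wy": 0,"wz": 0},
    {"x": 0,"y": 0,"z": 0,"wx": 0,"wy": 0,"wz": 0},
    {"x": 0,"y": 0,"z": 0,"wx": 0,"wy": 0,"wz": 0},
    {"x": -0.1,"y": 0,"z": 0,"wx": 0,"wy": 0,"wz": 0},
    {"x": -0.2,"y": 0,"z": 0,"wx": 0,"wy": 0,"wz": 0},
    {"x": -0.25,"y": 0,"z": 0,"wx": 0,"wy": 0,"wz": 0},
    {"x": -0.25,"y": 0,"z": 0,"wx": 0,"wy": 0,"wz": 0}
  ],
  "grip": -1
}}

```text
clock: 4.47
position: [0.5049, 0.4033, 0.1061]
tool_rot: [0.208, 1.565, 0.734]
force: [0.2, 0.3, -1.3]
grip_width: 0.0224
```

```bash
python3 - <<'E'
from h import *
plan([(605,-10,110,102),(605,-10,40,102),(605,-10,10,102)])
E
```

```text
t 4.47 at [504.9 403.3 106.1] psi 120.1 w 22.4 F [ 0.2  0.3 -1.3]
(605, -10, 110, 102) xyz [-0.0125 -1.0192 -0.3021] w [ 0.0504  0.0008 -0.0003]
(605, -10, 40, 102) xyz [ 0.1625 -1.0194 -0.3031] w [ 0.0504  0.0008 -0.0003]
(605, -10, 10, 102) xyz [ 0.2375 -1.0195 -0.3035] w [ 0.0504  0.0008 -0.0003]
```

The small stone is held (22 mm). Next I carry it across to just short of its place.

>>> {"name": "servo_tool", "arguments": {
  "targets": [
    {"x": -0.012,"y": -0.15,"z": -0.05,"wx": 0.05,"wy": 0,"wz": 0},
    {"x": -0.012,"y": -0.29,"z": -0.09,"wx": 0.05,"wy": 0,"wz": 0},
    {"x": -0.012,"y": -0.43,"z": -0.13,"wx": 0.05,"wy": 0,"wz": 0},
    {"x": -0.012,"y": -0.57,"z": -0.17,"wx": 0.05,"wy": 0,"wz": 0},
    {"x": -0.012,"y": -0.71,"z": -0.21,"wx": 0.05,"wy": 0,"wz": 0},
    {"x": -0.012,"y": -0.85,"z": -0.25,"wx": 0.05,"wy": 0,"wz": 0},
    {"x": -0.012,"y": -0.95,"z": -0.3,"wx": 0.05,"wy": 0,"wz": 0},
    {"x": -0.012,"y": -0.98,"z": -0.3,"wx": 0.05,"wy": 0,"wz": 0},
    {"x": -0.012,"y": -0.98,"z": -0.3,"wx": 0.05,"wy": 0,"wz": 0},
    {"x": -0.012,"y": -0.98,"z": -0.3,"wx": 0.05,"wy": 0,"wz": 0},
    {"x": -0.012,"y": -0.98,"z": -0.3,"wx": 0.05,"wy": 0,"wz": 0}
  ]
}}

```text
clock: 5.85
position: [0.5977, 0.0055, 0.1097]
tool_rot: [0.598, 1.565, 0.812]
force: [-0.5, 0.2, 0.7]
grip_width: 0.0225
```

```bash
python3 - <<'E'
from h import *
plan([(605,-10,40,102),(605,-10,9,102)])
E
```

```text
t 5.85 at [597.7   5.5 109.7] psi 102.2 w 22.5 F [-0.5  0.2  0.7]
(605, -10, 40, 102) xyz [ 0.174  -0.0422  0.0089] w [ 0.0007  0.0007 -0.0005]
(605, -10, 9, 102) xyz [ 0.2515 -0.0425  0.0085] w [ 0.0007  0.0007 -0.0005]
```

>>> {"name": "servo_tool", "arguments": {
  "targets": [
    {"x": 0,"y": -0.042,"z": 0.009,"wx": 0,"wy": 0,"wz": 0},
    {"x": 0.1,"y": -0.042,"z": 0.009,"wx": 0,"wy": 0,"wz": 0},
    {"x": 0.18,"y": -0.042,"z": 0.009,"wx": 0,"wy": 0,"wz": 0},
    {"x": 0.22,"y": -0.042,"z": 0.009,"wx": 0,"wy": 0,"wz": 0},
    {"x": 0.24,"y": -0.042,"z": 0.009,"wx": 0,"wy": 0,"wz": 0},
    {"x": 0.25,"y": -0.042,"z": 0.009,"wx": 0,"wy": 0,"wz": 0},
    {"x": 0.25,"y": -0.042,"z": 0.009,"wx": 0,"wy": 0,"wz": 0},
    {"x": 0.25,"y": -0.042,"z": 0.009,"wx": 0,"wy": 0,"wz": 0}
  ]
}}

```text
clock: 6.85
position: [0.6056, -0.0097, 0.0103]
tool_rot: [0.489, 1.564, 0.703]
force: [-0.3, -0.1, 0.2]
grip_width: 0.0228
```

>>> {"name": "servo_tool", "arguments": {
  "targets": [
    {"x": 0,"y": 0,"z": 0,"wx": 0,"wy": 0,"wz": 0},
    {"x": 0,"y": 0,"z": 0,"wx": 0,"wy": 0,"wz": 0},
    {"x": 0,"y": 0,"z": 0,"wx": 0,"wy": 0,"wz": 0},
    {"x": 0,"y": 0,"z": 0,"wx": 0,"wy": 0,"wz": 0},
    {"x": -0.1,"y": 0,"z": 0,"wx": 0,"wy": 0,"wz": 0},
    {"x": -0.2,"y": 0,"z": 0,"wx": 0,"wy": 0,"wz": 0},
    {"x": -0.25,"y": 0,"z": 0,"wx": 0,"wy": 0,"wz": 0},
    {"x": -0.25,"y": 0,"z": 0,"wx": 0,"wy": 0,"wz": 0}
  ],
  "grip": 0.06
}}

```text
clock: 7.85
position: [0.6059, -0.0102, 0.1118]
tool_rot: [0.304, 1.562, 0.518]
force: [-0.2, 0.3, -1.1]
grip_width: 0.0455
```

```bash
python3 - <<'E'
from h import *
plan([(434,-139,90,172),(434,-139,30,172),(434,-139,5,172)])
E
```

```text
t 7.85 at [605.9 -10.2 111.8] psi 102.2 w 45.5 F [-0.2  0.3 -1.1]
(434, -139, 90, 172) xyz [ 0.0498 -0.2237 -0.4886] w [-0.1938  0.0014  0.0004]
(434, -139, 30, 172) xyz [ 0.1998 -0.2241 -0.4898] w [-0.1938  0.0014  0.0004]
(434, -139, 5, 172) xyz [ 0.2623 -0.2243 -0.4904] w [-0.1938  0.0014  0.0004]
```

>>> {"name": "servo_tool", "arguments": {
  "targets": [
    {"x": 0.05,"y": -0.06,"z": -0.14,"wx": -0.03,"wy": 0,"wz": 0},
    {"x": 0.05,"y": -0.12,"z": -0.28,"wx": -0.06,"wy": 0,"wz": 0},
    {"x": 0.05,"y": -0.18,"z": -0.4,"wx": -0.09,"wy": 0,"wz": 0},
    {"x": 0.05,"y": -0.224,"z": -0.489,"wx": -0.12,"wy": 0,"wz": 0},
    {"x": 0.05,"y": -0.224,"z": -0.489,"wx": -0.15,"wy": 0.001,"wz": 0},
    {"x": 0.05,"y": -0.224,"z": -0.489,"wx": -0.18,"wy": 0.001,"wz": 0},
    {"x": 0.05,"y": -0.224,"z": -0.489,"wx": -0.194,"wy": 0.001,"wz": 0},
    {"x": 0.05,"y": -0.224,"z": -0.489,"wx": -0.194,"wy": 0.001,"wz": 0},
    {"x": 0.15,"y": -0.224,"z": -0.49,"wx": -0.194,"wy": 0.001,"wz": 0},
    {"x": 0.23,"y": -0.224,"z": -0.49,"wx": -0.194,"wy": 0.001,"wz": 0},
    {"x": 0.262,"y": -0.224,"z": -0.49,"wx": -0.194,"wy": 0.001,"wz": 0},
    {"x": 0.262,"y": -0.224,"z": -0.49,"wx": -0.194,"wy": 0.001,"wz": 0}
  ],
  "grip": 0.55
}}

```text
clock: 9.35
position: [0.4339, -0.1384, 0.0049]
tool_rot: [-1.511, 1.569, -0.079]
force: [-0.8, -0.1, 1.4]
grip_width: 0.0659
```

>>> {"name": "servo_tool", "arguments": {
  "targets": [
    {"x": 0,"y": 0,"z": 0,"wx": 0,"wy": 0,"wz": 0},
    {"x": 0,"y": 0,"z": 0,"wx": 0,"wy": 0,"wz": 0},
    {"x": 0,"y": 0,"z": 0,"wx": 0,"wy": 0,"wz": 0},
    {"x": 0,"y": 0,"z": 0,"wx": 0,"wy": 0,"wz": 0},
    {"x": 0,"y": 0,"z": 0,"wx": 0,"wy": 0,"wz": 0},
    {"x": 0,"y": 0,"z": 0,"wx": 0,"wy": 0,"wz": 0},
    {"x": -0.1,"y": 0,"z": 0,"wx": 0,"wy": 0,"wz": 0},
    {"x": -0.2,"y": 0,"z": 0,"wx": 0,"wy": 0,"wz": 0},
    {"x": -0.22,"y": 0,"z": 0,"wx": 0,"wy": 0,"wz": 0},
    {"x": -0.22,"y": 0,"z": 0,"wx": 0,"wy": 0,"wz": 0}
  ],
  "grip": -1
}}

```text
clock: 10.6
position: [0.4337, -0.139, 0.0932]
tool_rot: [-1.628, 1.568, -0.197]
force: [-0.6, -0.9, -0.6]
grip_width: 0.0313
```

```bash
python3 - <<'E'
from h import *
plan([(553,-20,90,102),(553,-20,40,102),(553,-20,11,102)])
E
```

```text
t 10.6 at [ 433.7 -139.    93.2] psi 172.0 w 31.3 F [-0.6 -0.9 -0.6]
(553, -20, 90, 102) xyz [ 0.0086 -0.2539  0.336 ] w [0.1945 0.0003 0.0004]
(553, -20, 40, 102) xyz [ 0.1336 -0.2535  0.336 ] w [0.1945 0.0003 0.0004]
(553, -20, 11, 102) xyz [ 0.2061 -0.2532  0.3361] w [0.1945 0.0003 0.0004]
```

>>> {"name": "servo_tool", "arguments": {
  "targets": [
    {"x": 0,"y": -0.08,"z": 0.11,"wx": 0.03,"wy": 0,"wz": 0},
    {"x": 0,"y": -0.16,"z": 0.22,"wx": 0.06,"wy": 0,"wz": 0},
    {"x": 0,"y": -0.254,"z": 0.336,"wx": 0.09,"wy": 0,"wz": 0},
    {"x": 0,"y": -0.254,"z": 0.336,"wx": 0.12,"wy": 0,"wz": 0},
    {"x": 0,"y": -0.254,"z": 0.336,"wx": 0.15,"wy": 0,"wz": 0},
    {"x": 0,"y": -0.254,"z": 0.336,"wx": 0.18,"wy": 0,"wz": 0},
    {"x": 0.01,"y": -0.254,"z": 0.336,"wx": 0.194,"wy": 0,"wz": 0},
    {"x": 0.09,"y": -0.254,"z": 0.336,"wx": 0.194,"wy": 0,"wz": 0},
    {"x": 0.17,"y": -0.253,"z": 0.336,"wx": 0.194,"wy": 0,"wz": 0},
    {"x": 0.2,"y": -0.253,"z": 0.336,"wx": 0.194,"wy": 0,"wz": 0},
    {"x": 0.21,"y": -0.253,"z": 0.336,"wx": 0.194,"wy": 0,"wz": 0},
    {"x": 0.21,"y": -0.253,"z": 0.336,"wx": 0.194,"wy": 0,"wz": 0}
  ]
}}

```text
clock: 12.1
position: [0.5531, -0.0199, 0.0099]
tool_rot: [-0.449, 1.567, -0.236]
force: [-0.6, -0.2, 0.1]
grip_width: 0.0311
```

>>> {"name": "servo_tool", "arguments": {
  "targets": [
    {"x": 0,"y": 0,"z": 0,"wx": 0,"wy": 0,"wz": 0},
    {"x": 0,"y": 0,"z": 0,"wx": 0,"wy": 0,"wz": 0},
    {"x": 0,"y": 0,"z": 0,"wx": 0,"wy": 0,"wz": 0},
    {"x": 0,"y": 0,"z": 0,"wx": 0,"wy": 0,"wz": 0},
    {"x": -0.1,"y": 0,"z": 0,"wx": 0,"wy": 0,"wz": 0},
    {"x": -0.2,"y": 0,"z": 0,"wx": 0,"wy": 0,"wz": 0},
    {"x": -0.22,"y": 0,"z": 0,"wx": 0,"wy": 0,"wz": 0},
    {"x": -0.22,"y": 0,"z": 0,"wx": 0,"wy": 0,"wz": 0}
  ],
  "grip": 0.2
}}

```text
clock: 13.1
position: [0.5529, -0.0201, 0.0979]
tool_rot: [-0.472, 1.567, -0.26]
force: [0.5, -1.0, -0.9]
grip_width: 0.051
```

```bash
python3 - <<'E'
from h import *
plan([(405,142,90,100),(405,142,40,100),(405,142,5,100)])
p,d=bot.grab_frame("scene");cv2.imwrite("pics/s4.png",p[:,:,::-1])
E
```

```text
t 13.1 at [552.9 -20.1  97.9] psi 102.2 w 51.0 F [ 0.5 -1.  -0.9]
(405, 142, 90, 100) xyz [ 0.018   0.474  -0.2762] w [0.006  0.0006 0.0003]
(405, 142, 40, 100) xyz [ 0.143   0.4743 -0.2766] w [0.006  0.0006 0.0003]
(405, 142, 5, 100) xyz [ 0.2305  0.4744 -0.2769] w [0.006  0.0006 0.0003]
```

View pics/s4.png

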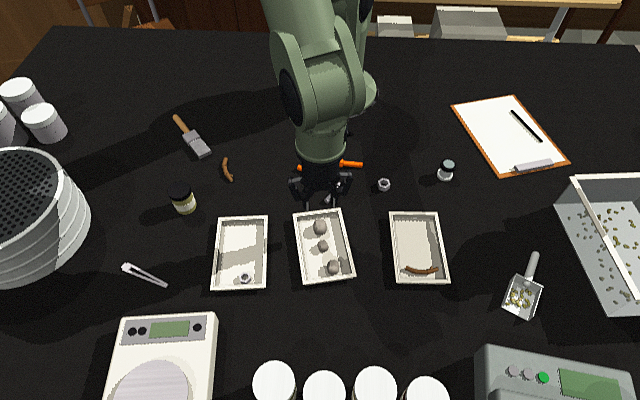

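All three stones lie apart in the stone tray, at (320,228), (323,246) and (334,267). The nut at (384,185) is next.

>>> {"name": "servo_tool", "arguments": {
  "targets": [
    {"x": 0.018,"y": 0.12,"z": -0.07,"wx": 0.006,"wy": 0,"wz": 0},
    {"x": 0.018,"y": 0.24,"z": -0.14,"wx": 0.006,"wy": 0,"wz": 0},
    {"x": 0.018,"y": 0.36,"z": -0.21,"wx": 0.006,"wy": 0,"wz": 0},
    {"x": 0.018,"y": 0.474,"z": -0.276,"wx": 0.006,"wy": 0.001,"wz": 0},
    {"x": 0.018,"y": 0.474,"z": -0.276,"wx": 0.006,"wy": 0.001,"wz": 0},
    {"x": 0.018,"y": 0.474,"z": -0.276,"wx": 0.006,"wy": 0.001,"wz": 0},
    {"x": 0.12,"y": 0.474,"z": -0.277,"wx": 0.006,"wy": 0.001,"wz": 0},
    {"x": 0.2,"y": 0.474,"z": -0.277,"wx": 0.006,"wy": 0.001,"wz": 0},
    {"x": 0.23,"y": 0.474,"z": -0.277,"wx": 0.006,"wy": 0.001,"wz": 0},
    {"x": 0.23,"y": 0.474,"z": -0.277,"wx": 0.006,"wy": 0.001,"wz": 0},
    {"x": 0.23,"y": 0.474,"z": -0.277,"wx": 0.006,"wy": 0.001,"wz": 0}
  ],
  "grip": 0.4
}}

```text
clock: 14.52
position: [0.405, 0.1418, 0.0055]
tool_rot: [-2.665, 1.568, -2.491]
force: [0.3, -0.3, 0.7]
grip_width: 0.06
```

>>> {"name": "servo_tool", "arguments": {
  "targets": [
    {"x": 0,"y": 0,"z": 0,"wx": 0,"wy": 0,"wz": 0},
    {"x": 0,"y": 0,"z": 0,"wx": 0,"wy": 0,"wz": 0},
    {"x": 0,"y": 0,"z": 0,"wx": 0,"wy": 0,"wz": 0},
    {"x": 0,"y": 0,"z": 0,"wx": 0,"wy": 0,"wz": 0},
    {"x": 0,"y": 0,"z": 0,"wx": 0,"wy": 0,"wz": 0},
    {"x": 0,"y": 0,"z": 0,"wx": 0,"wy": 0,"wz": 0},
    {"x": -0.1,"y": 0,"z": 0,"wx": 0,"wy": 0,"wz": 0},
    {"x": -0.2,"y": 0,"z": 0,"wx": 0,"wy": 0,"wz": 0},
    {"x": -0.25,"y": 0,"z": 0,"wx": 0,"wy": 0,"wz": 0},
    {"x": -0.25,"y": 0,"z": 0,"wx": 0,"wy": 0,"wz": 0}
  ],
  "grip": -1,
  "squeeze": 60
}}

```text
clock: 15.78
position: [0.4062, 0.1419, 0.1068]
tool_rot: [-1.373, 1.569, -1.199]
force: [0.3, -0.2, -1.8]
grip_width: 0.0279
```

```bash
python3 - <<'E'
from h import *
plan([(643,-204,105,96),(643,-204,40,96),(643,-204,9.5,96)])
E
```

```text
t 15.78 at [406.2 141.9 106.8] psi 99.9 w 27.9 F [ 0.3 -0.2 -1.8]
(643, -204, 105, 96) xyz [ 0.0057 -0.9539  0.4342] w [0.0109 0.     0.0002]
(643, -204, 40, 96) xyz [ 0.1682 -0.9536  0.4342] w [0.0109 0.     0.0002]
(643, -204, 9.5, 96) xyz [ 0.2445 -0.9535  0.4342] w [0.0109 0.     0.0002]
```

>>> {"name": "servo_tool", "arguments": {
  "targets": [
    {"x": 0,"y": -0.14,"z": 0.06,"wx": 0.011,"wy": 0,"wz": 0},
    {"x": 0,"y": -0.28,"z": 0.13,"wx": 0.011,"wy": 0,"wz": 0},
    {"x": 0,"y": -0.42,"z": 0.19,"wx": 0.011,"wy": 0,"wz": 0},
    {"x": 0,"y": -0.56,"z": 0.25,"wx": 0.011,"wy": 0,"wz": 0},
    {"x": 0,"y": -0.7,"z": 0.32,"wx": 0.011,"wy": 0,"wz": 0},
    {"x": 0,"y": -0.84,"z": 0.38,"wx": 0.011,"wy": 0,"wz": 0},
    {"x": 0,"y": -0.954,"z": 0.434,"wx": 0.011,"wy": 0,"wz": 0},
    {"x": 0,"y": -0.954,"z": 0.434,"wx": 0.011,"wy": 0,"wz": 0},
    {"x": 0,"y": -0.954,"z": 0.434,"wx": 0.011,"wy": 0,"wz": 0},
    {"x": 0.1,"y": -0.954,"z": 0.434,"wx": 0.011,"wy": 0,"wz": 0},
    {"x": 0.14,"y": -0.954,"z": 0.434,"wx": 0.011,"wy": 0,"wz": 0},
    {"x": 0.14,"y": -0.954,"z": 0.434,"wx": 0.011,"wy": 0,"wz": 0}
  ]
}}

```text
clock: 17.27
position: [0.6423, -0.2033, 0.0505]
tool_rot: [-2.853, 1.569, -2.748]
force: [-0.1, -0.3, -0.3]
grip_width: 0.0281
```

```bash
python3 - <<'E'
from h import *
plan([(643,-204,9.5,96)])
E
```

```text
t 17.27 at [ 642.3 -203.3   50.5] psi 96.0 w 28.1 F [-0.1 -0.3 -0.3]
(643, -204, 9.5, 96) xyz [ 0.1024 -0.002   0.0018] w [ 0.0001 -0.0002  0.0001]
```

>>> {"name": "servo_tool", "arguments": {
  "targets": [
    {"x": 0.05,"y": 0,"z": 0,"wx": 0,"wy": 0,"wz": 0},
    {"x": 0.08,"y": 0,"z": 0,"wx": 0,"wy": 0,"wz": 0},
    {"x": 0.095,"y": 0,"z": 0,"wx": 0,"wy": 0,"wz": 0},
    {"x": 0.102,"y": 0,"z": 0,"wx": 0,"wy": 0,"wz": 0},
    {"x": 0.102,"y": 0,"z": 0,"wx": 0,"wy": 0,"wz": 0},
    {"x": 0.102,"y": 0,"z": 0,"wx": 0,"wy": 0,"wz": 0}
  ]
}}

```text
clock: 18.02
position: [0.6424, -0.2033, 0.01]
tool_rot: [-2.604, 1.57, -2.499]
force: [0.1, 0.5, -0.5]
grip_width: 0.0284
```

>>> {"name": "servo_tool", "arguments": {
  "targets": [
    {"x": 0,"y": 0,"z": 0,"wx": 0,"wy": 0,"wz": 0},
    {"x": 0,"y": 0,"z": 0,"wx": 0,"wy": 0,"wz": 0},
    {"x": 0,"y": 0,"z": 0,"wx": 0,"wy": 0,"wz": 0},
    {"x": 0,"y": 0,"z": 0,"wx": 0,"wy": 0,"wz": 0},
    {"x": -0.1,"y": 0,"z": 0,"wx": 0,"wy": 0,"wz": 0},
    {"x": -0.2,"y": 0,"z": 0,"wx": 0,"wy": 0,"wz": 0},
    {"x": -0.22,"y": 0,"z": 0,"wx": 0,"wy": 0,"wz": 0},
    {"x": -0.22,"y": 0,"z": 0,"wx": 0,"wy": 0,"wz": 0}
  ],
  "grip": 0.15
}}

```text
clock: 19.02
position: [0.6425, -0.2035, 0.0981]
tool_rot: [-2.155, 1.57, -2.05]
force: [-0.4, -0.0, -0.7]
grip_width: 0.0493
```

```bash
python3 - <<'E'
from h import *
plan([(440,11,95,55),(440,11,35,55),(440,11,6,55)])
E
```

```text
t 19.02 at [ 642.5 -203.5   98.1] psi 96.0 w 49.3 F [-0.4 -0.  -0.7]
(440, 11, 95, 55) xyz [ 0.0074  0.5862 -0.4474] w [ 0.1139 -0.      0.0002]
(440, 11, 35, 55) xyz [ 0.1574  0.5863 -0.4473] w [ 0.1139 -0.      0.0002]
(440, 11, 6, 55) xyz [ 0.2299  0.5864 -0.4472] w [ 0.1139 -0.      0.0002]
```

>>> {"name": "servo_tool", "arguments": {
  "targets": [
    {"x": 0,"y": 0.11,"z": -0.085,"wx": 0.03,"wy": 0,"wz": 0},
    {"x": 0,"y": 0.22,"z": -0.17,"wx": 0.06,"wy": 0,"wz": 0},
    {"x": 0,"y": 0.33,"z": -0.255,"wx": 0.09,"wy": 0,"wz": 0},
    {"x": 0,"y": 0.44,"z": -0.34,"wx": 0.114,"wy": 0,"wz": 0},
    {"x": 0,"y": 0.55,"z": -0.42,"wx": 0.114,"wy": 0,"wz": 0},
    {"x": 0,"y": 0.586,"z": -0.447,"wx": 0.114,"wy": 0,"wz": 0},
    {"x": 0,"y": 0.586,"z": -0.447,"wx": 0.114,"wy": 0,"wz": 0},
    {"x": 0.1,"y": 0.586,"z": -0.447,"wx": 0.114,"wy": 0,"wz": 0},
    {"x": 0.18,"y": 0.586,"z": -0.447,"wx": 0.114,"wy": 0,"wz": 0},
    {"x": 0.22,"y": 0.586,"z": -0.447,"wx": 0.114,"wy": 0,"wz": 0},
    {"x": 0.232,"y": 0.586,"z": -0.447,"wx": 0.114,"wy": 0,"wz": 0},
    {"x": 0.232,"y": 0.586,"z": -0.447,"wx": 0.114,"wy": 0,"wz": 0}
  ]
}}

```text
clock: 20.52
position: [0.4404, 0.0103, 0.005]
tool_rot: [-1.532, 1.569, -2.144]
force: [0.6, -0.1, 0.3]
grip_width: 0.0491
```

>>> {"name": "servo_tool", "arguments": {
  "targets": [
    {"x": 0,"y": 0,"z": 0,"wx": 0,"wy": 0,"wz": 0},
    {"x": 0,"y": 0,"z": 0,"wx": 0,"wy": 0,"wz": 0},
    {"x": 0,"y": 0,"z": 0,"wx": 0,"wy": 0,"wz": 0},
    {"x": 0,"y": 0,"z": 0,"wx": 0,"wy": 0,"wz": 0},
    {"x": 0,"y": 0,"z": 0,"wx": 0,"wy": 0,"wz": 0},
    {"x": 0,"y": 0,"z": 0,"wx": 0,"wy": 0,"wz": 0},
    {"x": -0.1,"y": 0,"z": 0,"wx": 0,"wy": 0,"wz": 0},
    {"x": -0.2,"y": 0,"z": 0,"wx": 0,"wy": 0,"wz": 0},
    {"x": -0.22,"y": 0,"z": 0,"wx": 0,"wy": 0,"wz": 0},
    {"x": -0.22,"y": 0,"z": 0,"wx": 0,"wy": 0,"wz": 0}
  ],
  "grip": -1
}}

```text
clock: 21.78
position: [0.4408, 0.0102, 0.0933]
tool_rot: [-0.671, 1.569, -1.283]
force: [-0.4, -0.0, -1.4]
grip_width: 0.0114
```

```bash
python3 - <<'E'
from h import *
plan([(589,-207,93,6),(589,-207,40,6),(589,-207,9,6)])
E
```

```text
t 21.77 at [440.8  10.2  93.3] psi 54.9 w 11.4 F [-0.4 -0.  -1.4]
(589, -207, 93, 6) xyz [ 0.0016 -0.2311  0.6154] w [1.358e-01 2.000e-04 1.000e-04]
(589, -207, 40, 6) xyz [ 0.1341 -0.231   0.6152] w [1.358e-01 2.000e-04 1.000e-04]
(589, -207, 9, 6) xyz [ 0.2116 -0.2309  0.6151] w [1.358e-01 2.000e-04 1.000e-04]
```

>>> {"name": "servo_tool", "arguments": {
  "targets": [
    {"x": 0,"y": -0.05,"z": 0.13,"wx": 0.03,"wy": 0,"wz": 0},
    {"x": 0,"y": -0.1,"z": 0.26,"wx": 0.06,"wy": 0,"wz": 0},
    {"x": 0,"y": -0.15,"z": 0.39,"wx": 0.09,"wy": 0,"wz": 0},
    {"x": 0,"y": -0.2,"z": 0.52,"wx": 0.12,"wy": 0,"wz": 0},
    {"x": 0,"y": -0.231,"z": 0.615,"wx": 0.136,"wy": 0,"wz": 0},
    {"x": 0,"y": -0.231,"z": 0.615,"wx": 0.136,"wy": 0,"wz": 0},
    {"x": 0,"y": -0.231,"z": 0.615,"wx": 0.136,"wy": 0,"wz": 0},
    {"x": 0.06,"y": -0.231,"z": 0.615,"wx": 0.136,"wy": 0,"wz": 0},
    {"x": 0.12,"y": -0.231,"z": 0.615,"wx": 0.136,"wy": 0,"wz": 0},
    {"x": 0.12,"y": -0.231,"z": 0.615,"wx": 0.136,"wy": 0,"wz": 0}
  ]
}}

```text
clock: 23.02
position: [0.5875, -0.2055, 0.0439]
tool_rot: [-1.596, 1.568, -3.062]
force: [-1.1, -0.1, -1.0]
grip_width: 0.0112
```

```bash
python3 - <<'E'
from h import *
plan([(589,-207,8.5,6)])
p,d=bot.grab_frame("scene");cv2.imwrite("pics/s5.png",cv2.resize(p[140:300,140:340,::-1],None,fx=3.7,fy=3.7,interpolation=cv2.INTER_CUBIC))
E
```

```text
t 23.02 at [ 587.5 -205.5   43.9] psi 6.0 w 11.2 F [-1.1 -0.1 -1. ]
(589, -207, 8.5, 6) xyz [0.0886 0.0037 0.004 ] w [ 0.0001 -0.      0.0005]
```

View pics/s5.png

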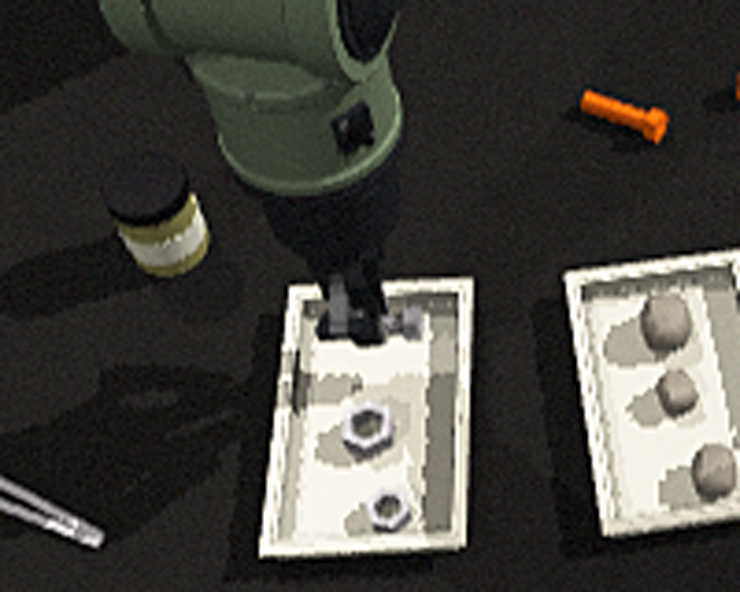

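The large nut lies flat in the metal tray at crop (367,428). The bolt is held level and crosswise above the tray's near end at crop (370,320), so I can lower and release it.

>>> {"name": "servo_tool", "arguments": {
  "targets": [
    {"x": 0.04,"y": 0.003,"z": 0.003,"wx": 0,"wy": 0,"wz": 0},
    {"x": 0.07,"y": 0.003,"z": 0.003,"wx": 0,"wy": 0,"wz": 0},
    {"x": 0.083,"y": 0.003,"z": 0.003,"wx": 0,"wy": 0,"wz": 0},
    {"x": 0.088,"y": 0.003,"z": 0.003,"wx": 0,"wy": 0,"wz": 0},
    {"x": 0.088,"y": 0.003,"z": 0.003,"wx": 0,"wy": 0,"wz": 0},
    {"x": 0.088,"y": 0.003,"z": 0.003,"wx": 0,"wy": 0,"wz": 0}
  ]
}}

```text
clock: 23.82
position: [0.5898, -0.2072, 0.0104]
tool_rot: [-0.725, 1.57, -2.191]
force: [-0.4, 0.8, -0.5]
grip_width: 0.0114
```

>>> {"name": "servo_tool", "arguments": {
  "targets": [
    {"x": 0,"y": 0,"z": 0,"wx": 0,"wy": 0,"wz": 0},
    {"x": 0,"y": 0,"z": 0,"wx": 0,"wy": 0,"wz": 0},
    {"x": 0,"y": 0,"z": 0,"wx": 0,"wy": 0,"wz": 0},
    {"x": -0.1,"y": 0,"z": 0,"wx": 0,"wy": 0,"wz": 0},
    {"x": -0.2,"y": 0,"z": 0,"wx": 0,"wy": 0,"wz": 0},
    {"x": -0.25,"y": 0,"z": 0,"wx": 0,"wy": 0,"wz": 0},
    {"x": -0.25,"y": 0,"z": 0,"wx": 0,"wy": 0,"wz": 0}
  ],
  "grip": -0.3
}}

```text
clock: 24.7
position: [0.5904, -0.2073, 0.1115]
tool_rot: [0.516, 1.569, -0.95]
force: [0.2, 0.9, -1.5]
grip_width: 0.0299
```

```bash
python3 - <<'E'
from h import *
plan([(374,-292,105,113),(374,-292,35,113),(374,-292,4,113)])
E
```

```text
t 24.7 at [ 590.4 -207.3  111.5] psi 6.0 w 29.9 F [ 0.2  0.9 -1.5]
(374, -292, 105, 113) xyz [ 0.0159 -0.5602  0.1539] w [-2.972e-01  3.000e-04  1.000e-04]
(374, -292, 35, 113) xyz [ 0.1909 -0.5603  0.1536] w [-2.972e-01  3.000e-04  1.000e-04]
(374, -292, 4, 113) xyz [ 0.2684 -0.5604  0.1534] w [-2.972e-01  3.000e-04  1.000e-04]
```

>>> {"name": "servo_tool", "arguments": {
  "targets": [
    {"x": 0.016,"y": -0.1,"z": 0.03,"wx": -0.03,"wy": 0,"wz": 0},
    {"x": 0.016,"y": -0.2,"z": 0.06,"wx": -0.06,"wy": 0,"wz": 0},
    {"x": 0.016,"y": -0.3,"z": 0.09,"wx": -0.09,"wy": 0,"wz": 0},
    {"x": 0.016,"y": -0.4,"z": 0.12,"wx": -0.12,"wy": 0,"wz": 0},
    {"x": 0.016,"y": -0.5,"z": 0.14,"wx": -0.15,"wy": 0,"wz": 0},
    {"x": 0.016,"y": -0.56,"z": 0.153,"wx": -0.18,"wy": 0,"wz": 0},
    {"x": 0.016,"y": -0.56,"z": 0.153,"wx": -0.21,"wy": 0,"wz": 0},
    {"x": 0.016,"y": -0.56,"z": 0.153,"wx": -0.24,"wy": 0,"wz": 0},
    {"x": 0.016,"y": -0.56,"z": 0.153,"wx": -0.27,"wy": 0,"wz": 0},
    {"x": 0.016,"y": -0.56,"z": 0.153,"wx": -0.297,"wy": 0,"wz": 0},
    {"x": 0.1,"y": -0.56,"z": 0.153,"wx": -0.297,"wy": 0,"wz": 0},
    {"x": 0.1,"y": -0.56,"z": 0.153,"wx": -0.297,"wy": 0,"wz": 0}
  ],
  "grip": 0.05
}}

```text
clock: 26.2
position: [0.3728, -0.2905, 0.0692]
tool_rot: [1.999, 1.568, 2.399]
force: [-0.4, 0.9, 0.4]
grip_width: 0.0448
```

```bash
python3 - <<'E'
from h import *
plan([(371,-293,4,113)])
p,d=bot.grab_frame("scene");cv2.imwrite("pics/s6.png",cv2.resize(p[110:290,150:350,::-1],None,fx=3.3,fy=3.3,interpolation=cv2.INTER_CUBIC))
E
```

```text
t 26.2 at [ 372.8 -290.5   69.2] psi 112.9 w 44.8 F [-0.4  0.9  0.4]
(371, -293, 4, 113) xyz [ 0.1631 -0.0045 -0.0063] w [-0.0002 -0.0002 -0.0004]
```

View pics/s6.png

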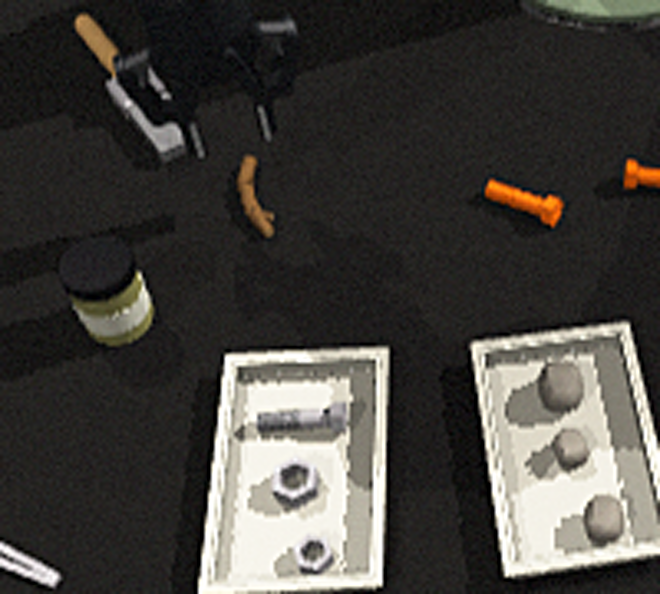

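The bolt now lies in the metal tray at crop (300,420), clear of the nut. The twig is at crop (253,195), with the open jaws above and behind it as the perspective would give. Next: down, then grip.

>>> {"name": "servo_tool", "arguments": {
  "targets": [
    {"x": 0.05,"y": -0.004,"z": -0.006,"wx": 0,"wy": 0,"wz": 0},
    {"x": 0.1,"y": -0.004,"z": -0.006,"wx": 0,"wy": 0,"wz": 0},
    {"x": 0.14,"y": -0.004,"z": -0.006,"wx": 0,"wy": 0,"wz": 0},
    {"x": 0.162,"y": -0.004,"z": -0.006,"wx": 0,"wy": 0,"wz": 0},
    {"x": 0.162,"y": -0.004,"z": -0.006,"wx": 0,"wy": 0,"wz": 0},
    {"x": 0.162,"y": -0.004,"z": -0.006,"wx": 0,"wy": 0,"wz": 0}
  ]
}}

```text
clock: 27.0
position: [0.3721, -0.2933, 0.0062]
tool_rot: [1.897, 1.57, 2.297]
force: [-0.8, 0.0, -0.4]
grip_width: 0.0449
```

>>> {"name": "servo_tool", "arguments": {
  "targets": [
    {"x": 0,"y": 0,"z": 0,"wx": 0,"wy": 0,"wz": 0},
    {"x": 0,"y": 0,"z": 0,"wx": 0,"wy": 0,"wz": 0},
    {"x": 0,"y": 0,"z": 0,"wx": 0,"wy": 0,"wz": 0},
    {"x": 0,"y": 0,"z": 0,"wx": 0,"wy": 0,"wz": 0},
    {"x": 0,"y": 0,"z": 0,"wx": 0,"wy": 0,"wz": 0},
    {"x": 0,"y": 0,"z": 0,"wx": 0,"wy": 0,"wz": 0},
    {"x": -0.1,"y": 0,"z": 0,"wx": 0,"wy": 0,"wz": 0},
    {"x": -0.2,"y": 0,"z": 0,"wx": 0,"wy": 0,"wz": 0},
    {"x": -0.25,"y": 0,"z": 0,"wx": 0,"wy": 0,"wz": 0},
    {"x": -0.25,"y": 0,"z": 0,"wx": 0,"wy": 0,"wz": 0}
  ],
  "grip": -1,
  "squeeze": 40
}}

```text
clock: 28.25
position: [0.3726, -0.294, 0.1074]
tool_rot: [-1.178, 1.569, -0.778]
force: [0.4, -0.2, -0.2]
grip_width: 0.0106
```

```bash
python3 - <<'E'
from h import *
plan([(480,0,105,102),(575,212,105,92)])
E
```

```text
t 28.25 at [ 372.6 -294.   107.4] psi 112.9 w 10.6 F [ 0.4 -0.2 -0.2]
(480, 0, 105, 102) xyz [0.0054 0.5725 0.5335] w [0.0303 0.0002 0.0003]
(575, 212, 105, 92) xyz [0.005  0.9682 0.9586] w [0.0581 0.0002 0.0003]
```

The twig is held. I carry it to the wood tray and turn it parallel to the tray.

>>> {"name": "servo_tool", "arguments": {
  "targets": [
    {"x": 0,"y": 0.1,"z": 0.1,"wx": 0.01,"wy": 0,"wz": 0},
    {"x": 0,"y": 0.2,"z": 0.2,"wx": 0.02,"wy": 0,"wz": 0},
    {"x": 0,"y": 0.3,"z": 0.3,"wx": 0.03,"wy": 0,"wz": 0},
    {"x": 0,"y": 0.4,"z": 0.4,"wx": 0.04,"wy": 0,"wz": 0},
    {"x": 0,"y": 0.5,"z": 0.5,"wx": 0.05,"wy": 0,"wz": 0},
    {"x": 0,"y": 0.6,"z": 0.6,"wx": 0.058,"wy": 0,"wz": 0},
    {"x": 0,"y": 0.7,"z": 0.7,"wx": 0.058,"wy": 0,"wz": 0},
    {"x": 0,"y": 0.8,"z": 0.8,"wx": 0.058,"wy": 0,"wz": 0},
    {"x": 0,"y": 0.9,"z": 0.9,"wx": 0.058,"wy": 0,"wz": 0},
    {"x": 0,"y": 0.968,"z": 0.959,"wx": 0.058,"wy": 0,"wz": 0},
    {"x": 0,"y": 0.968,"z": 0.959,"wx": 0.058,"wy": 0,"wz": 0},
    {"x": 0,"y": 0.968,"z": 0.959,"wx": 0.058,"wy": 0,"wz": 0}
  ]
}}

```text
clock: 29.75
position: [0.5746, 0.2112, 0.1059]
tool_rot: [-1.549, 1.568, -1.514]
force: [-0.3, -0.3, -0.0]
grip_width: 0.0106
```

```bash
python3 - <<'E'
from h import *
plan([(575,213,40,92),(575,213,8,92)])
p,d=bot.grab_frame("scene");cv2.imwrite("pics/s7.png",cv2.resize(p[150:310,340:540,::-1],None,fx=3.3,fy=3.3,interpolation=cv2.INTER_CUBIC))
E
```

```text
t 29.75 at [574.6 211.2 105.9] psi 92.0 w 10.6 F [-0.3 -0.3 -0. ]
(575, 213, 40, 92) xyz [0.1648 0.0048 0.001 ] w [0.0001 0.     0.0004]
(575, 213, 8, 92) xyz [0.2448 0.005  0.001 ] w [0.0001 0.     0.0004]
```

View pics/s7.png

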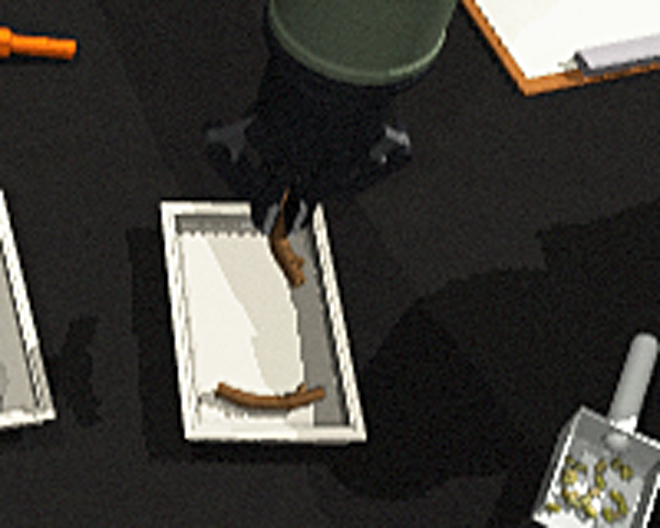

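The twig hangs lengthwise over the free part of the wood tray at crop (285,240), well short of the sorted twig at (270,397). Next I lower and release it.

>>> {"name": "servo_tool", "arguments": {
  "targets": [
    {"x": 0.08,"y": 0.005,"z": 0,"wx": 0,"wy": 0,"wz": 0},
    {"x": 0.16,"y": 0.005,"z": 0,"wx": 0,"wy": 0,"wz": 0},
    {"x": 0.21,"y": 0.005,"z": 0,"wx": 0,"wy": 0,"wz": 0},
    {"x": 0.235,"y": 0.005,"z": 0,"wx": 0,"wy": 0,"wz": 0},
    {"x": 0.244,"y": 0.005,"z": 0,"wx": 0,"wy": 0,"wz": 0},
    {"x": 0.244,"y": 0.005,"z": 0,"wx": 0,"wy": 0,"wz": 0},
    {"x": 0.244,"y": 0.005,"z": 0,"wx": 0,"wy": 0,"wz": 0}
  ]
}}

```text
clock: 30.68
position: [0.5751, 0.2124, 0.0098]
tool_rot: [-1.166, 1.568, -1.132]
force: [-3.3, -2.8, 6.6]
grip_width: 0.0108
```

>>> {"name": "servo_tool", "arguments": {
  "targets": [
    {"x": 0,"y": 0,"z": 0,"wx": 0,"wy": 0,"wz": 0},
    {"x": 0,"y": 0,"z": 0,"wx": 0,"wy": 0,"wz": 0},
    {"x": 0,"y": 0,"z": 0,"wx": 0,"wy": 0,"wz": 0},
    {"x": 0,"y": 0,"z": 0,"wx": 0,"wy": 0,"wz": 0},
    {"x": -0.1,"y": 0,"z": 0,"wx": 0,"wy": 0,"wz": 0},
    {"x": -0.2,"y": 0,"z": 0,"wx": 0,"wy": 0,"wz": 0},
    {"x": -0.3,"y": 0,"z": 0,"wx": 0,"wy": 0,"wz": 0},
    {"x": -0.4,"y": 0,"z": -0.1,"wx": 0,"wy": 0,"wz": 0},
    {"x": -0.5,"y": 0,"z": -0.2,"wx": 0,"wy": 0,"wz": 0},
    {"x": -0.5,"y": 0,"z": -0.3,"wx": 0,"wy": 0,"wz": 0},
    {"x": -0.5,"y": 0,"z": -0.3,"wx": 0,"wy": 0,"wz": 0}
  ],
  "grip": 0.0
}}

```text
clock: 32.05
position: [0.4532, 0.2087, 0.2105]
tool_rot: [-1.016, 1.566, -0.98]
force: [0.2, 0.2, -0.4]
grip_width: 0.0426
```

```bash
python3 - <<'E'
from h import *
plan([])
p,d=bot.grab_frame("scene");cv2.imwrite("pics/s8.png",cv2.resize(p[130:310,160:460,::-1],None,fx=2.6,fy=2.6,interpolation=cv2.INTER_CUBIC))
trays={"stone":(602,-11,12),"wood":(597,214,2),"metal":(634,-205,6)}
P=pts("scene",d,np.ones(d.shape,bool))*1000
for n,(x,y,a) in trays.items():
    a=np.radians(a);q=(P[:,:2]-[x,y])@np.array([[np.cos(a),-np.sin(a)],[np.sin(a),np.cos(a)]])
    k=(abs(q[:,0])<80)&(abs(q[:,1])<45)&(P[:,2]>8)&(P[:,2]<60)
    im=np.zeros((100,180),np.uint8);im[(q[k,1]+50).astype(int),(q[k,0]+90).astype(int)]=1
    im=cv2.dilate(im,np.ones((5,5)));N,L,S,C=cv2.connectedComponentsWithStats(im)
    for i in range(1,N):
        l=L[(q[k,1]+50).astype(int),(q[k,0]+90).astype(int)]==i
        print(n,"centre",C[i].round()-[90,50],"size",S[i][2:4],"zmax",P[k][l,2].max().round(1))
r=bot.trace("scene","jar_c")
if r: print("jar",np.median(pts("scene",d,r[0]["mask"]),0).round(3))
E
```

```text
t 32.05 at [453.2 208.7 210.5] psi 92.1 w 42.6 F [ 0.2  0.2 -0.4]
stone centre [-48.   0.] size [45 38] zmax 32.8
stone centre [ 2. -1.] size [33 30] zmax 24.7
stone centre [62. 12.] size [40 32] zmax 27.1
wood centre [57.  2.] size [24 82] zmax 16.8
wood centre [-30. -21.] size [5 5] zmax 8.8
wood centre [-17.   0.] size [90 26] zmax 18.0
metal centre [-43.   3.] size [26 67] zmax 27.1
metal centre [8. 0.] size [39 36] zmax 22.2
metal centre [-56. -11.] size [5 5] zmax 8.1
metal centre [64. 16.] size [31 30] zmax 19.8
jar [ 0.514 -0.361  0.066]
```

View pics/s8.png

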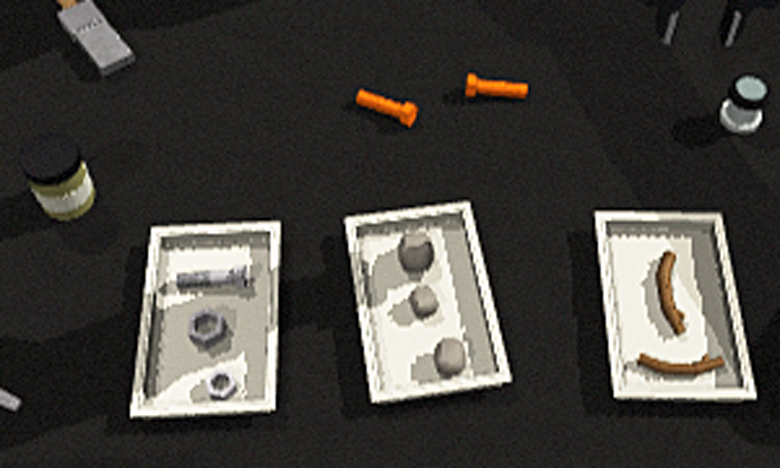

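```bash
python3 -c "
from h import *
print(bot.job_done())"
```

```text
the job is handed in; nothing more can be done
None
```

All five pieces are in their trays, and the job was handed in at about 32 s of the 136 s allowed. `job_done` gives no verdict, so success rests on my last picture and depth check.

- **Stones:** both lie in the stone tray, about 48 mm towards -x and 2 mm towards +x from the tray's centre, clear of each other and of the sorted stone.
- **Twig:** it lies lengthwise in the wood tray, about 17 mm towards -x from its centre, with a gap to the sorted twig.
- **Bolt and nut:** the bolt lies across the metal tray, about 43 mm towards -x from its centre. The nut lies flat about 8 mm towards +x from it, and both are clear of the sorted nut.
- **Jar and look-alikes:** the jar measured within about 1 mm of where it started, and the orange bolts were left alone.
- **Gripper:** it was open, empty and raised to 0.21 m, touching nothing.

**Checks that disagreed:**
- Peak heights read 2 to 4 mm above the expected tops of the pieces. The sorted pieces, which I never touched, read about 3 mm high too, so I took it as depth noise. The large stone was the highest, reading 32.8 mm against 29 mm expected.
- A force of about 7 N showed as the twig met the tray floor, well under the limits.
- The first move call was refused because its rows left out zero values; nothing moved.

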